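Tip the junction box onto its back in the ship's radio room

TASK

The larger of the two grey junction boxes stands on one narrow side on the black work mat with its screwed cover facing sideways. Roll it a quarter turn over its lower edge, away from the cover, without lifting it off the mat, so that it ends lying flat on the mat with the cover facing up, ready to be unscrewed. Leave the smaller junction box and the mug where they are.

Things in the scene. Friction and masses are not known exactly. Their poses are not given: they have to be found in the camera images.
- junction_box: Larger grey die-cast junction box, loose, 0.4 to 0.85 kg. Stands 120 mm tall (z, up at start), 100 mm wide (y), 65 mm deep (x). Origin at its middle. +x points out of the cover, -x out of the plain back. A 24 mm brass gland sticks out 18 mm from each y side. Pushed level at the cover's top it pivots on its lower back edge, passes balance at 28 degrees and falls onto its back.
- mat: Fixed black rubber work mat, 340 mm along its x, 300 mm along its y, 3 mm thick, flat on the desk. Origin at the centre of its underside. The box stands on its +x half, cover within about 40 degrees of the mat's +x, so there is mat behind its back to fall on.
- small_box: The smaller grey junction box, a bystander standing loose on the desk beside the mat: 70 mm tall, 62 mm wide (98 mm over its glands), 45 mm deep, of the same make. Origin at its middle. It must not be moved.
- mug: White mug, a bystander standing loose on the desk beside the mat: 80 mm diameter, 90 mm tall, handle at its +y. Origin at the centre of its underside. It must not be moved.
Not all that is in view belongs to the job. What is shaped like the junction_box but blue or turquoise is not meant.

How it is judged:
By the outcome, as a careful person would: the job done as asked, in the order asked, and still so for the second after the job is handed in, with the robot touching nothing.
It also fails if it takes over 32 s, if anything falls off the work surface, if the arm or the gripper's body presses on something with over 40 N, if the wrist force passes 120 N, or if a joint passes its speed limit or range.

ROBOT

A 7-joint arm with a two-finger parallel gripper is mounted at the origin on the work surface. World frame = base frame: x ahead of the robot, y to its left, z up, the work surface at z = 0. Lengths are in m, angles in rad, forces in N, time in s.
With the tool pointing down it reaches from about 0.425 to 0.925 m from the base axis. Payload 6.8 kg.
Tool frame: the origin (TCP) lies midway between the tips of the shut fingers; the grasp point (between the pads) lies 19 mm behind it; y points along the fingers, z is the direction in which the jaws open and shut, and the axes are right-handed (so a half turn about y gives the same grasp; the last joint's range is limited). The gripper opens to 85 mm and grips with 20 to 120 N. Pads are 22 mm wide; open, the fingers measure 114 mm over their backs; the gripper's body (76 mm by 85 mm) begins 54 mm behind the grasp point. The pads swing forward as they close: fully open they stand 13 mm farther back than shut.
Start: joints at [-1.228, 0.477, 0.022, 1.555, -0.011, 1.109, -0.083], TCP at [0.294, 0.608, 0.231] pointing down, gripper open.
Joint ranges: [-2.96, 2.96], [-0.34, 2.1], [-1.41, 1.46], [0.24, 2.44], [-1.37, 4.51], [0.17, 1.92], [-2.96, 2.96]. Speed limits (rad/s): [2.39, 2.39, 3.14, 3.14, 3.14, 3.14, 3.14].

INTERFACE

Orientations are given as a rotation vector (axis times angle).
In Python, from bench import r gives the robot as it stands.
- The arm moves only by the tool send_rows, never from a script. Its argument "rows" is text: rows parted by semicolons, each of 6 numbers parted by spaces: the shift along the world's x, y, z in m, then the turn, a rotation vector about the world's x, y, z in rad. A call has 1 to 20 rows; each row shifts and turns the commanded pose from where the row before left it; what a row does not reach is not made up. A row lasts 1/10 s, in which the tool goes at most 50 mm and 8.59 degrees, less where a joint would pass 70% of its speed; a pose out of reach is approached as far as the arm can. A call is refused whole if a number of a shift passes 0.05 or a number of a turn 0.15, either way. A call with a gripper value outside its range is refused whole. "grip" is the finger opening in m, from 0 to 0.0854, set as the call begins (left out, the last holds). The fingers move at their own pace and stop on an object; "grip_force" is the grip in N (left out, the last holds). Time passes only in rows, so rows that do not move let the fingers close. It gives the time, the measured TCP pose, the force and the opening at its end, in the units of the state.
- r.get_obs(): the state, without advancing time (a new reading comes with each control period).
- r.grab_frame(name): name is "side" or "top"; returns a dict with "pixels" (384x512x3 uint8, red, green, blue), "intrinsics" (3x3 intrinsics, pixels), "position" and "orientation" of the camera in the world. Camera axes: x right, y up, looking along -z (the intrinsics and any distortion apply to the point x, -y, -z); pixel columns grow to the right and rows downward; lengths in m; the calibration is good to about 2 mm. A picture is of the moment at which its call begins. There is no depth.
- r.hand_in(): hands the job in, once; it reports no verdict.
The state is a dict: "clock": time; "joints": joint angles; "qvel": joint speeds; "tau": joint torques, N m; "tcp_pos": TCP position; "orientation": TCP orientation; "contact_force": force on the tool from outside, world axes, zero at the start; "moment": the same for the moment, N m; "grip_width": finger opening in m.
Only numpy, scipy, OpenCV 4.12 (cv2) and the standard library are available. Lean on these libraries where they do the work, as an engineer would, in place of code of your own. Each camera call takes 0.05 s, during which the arm holds its last target.

## Working session

There is one attempt and no reset: what is moved stays moved. The work goes in short steps, Python scripts to look and compute and a tool call to move; the robot and the scene stay as the last step left them, time stands still between calls to the robot, and variables do not carry over. Pictures are saved under pics/ and viewed, and the job is handed in when it is done.

Besides the shell and the picture viewer there is one more tool, called after "Emit:" by a JSON object that holds its "name" and its "arguments", one argument or row to a line. send_rows: Moves the arm, as the interface text tells. Its arguments: {"type":"object","properties":{"rows":{"type":"string"},"grip":{"type":"number"},"grip_force":{"type":"number"}},"required":["rows"]}

```bash
mkdir -p pics; ls; python3 - <<'E'
from bench import r
import cv2,numpy as np
for n in("side","top"):
    f=r.grab_frame(n); p=f["pixels"]; cv2.imwrite(f"pics/{n}0.png",cv2.resize(p[:,:,::-1],(800,600),interpolation=cv2.INTER_CUBIC))
    np.savez(f"{n}0.npz",**{k:np.array(v) for k,v in f.items()})
    print(n,{k:v for k,v in f.items() if k!="pixels"})
print(r.get_obs())
E
```

```text
pics
side {'intrinsics': array([[382.17742386,   0.        , 248.57514237],
       [  0.        , 382.17742386, 186.39779265],
       [  0.        ,   0.        ,   1.        ]]), 'position': array([ 0.51980661, -0.78796488,  0.71923646]), 'orientation': array([ 0.90738523, -0.068361  , -0.16156103])}
top {'intrinsics': array([[389.05768794,   0.        , 257.22965643],
       [  0.        , 389.05768794, 195.42623985],
       [  0.        ,   0.        ,   1.        ]]), 'position': array([0.46515704, 0.03343799, 1.04440764]), 'orientation': array([ 0.15297847, -0.14842963, -1.5952064 ])}
{'clock': 0.1, 'joints': array([-1.22808574,  0.47775333,  0.02234724,  1.55635308, -0.01151271,
        1.10929298, -0.08312026]), 'qvel': array([ 4.27904680e-04, -2.30698210e-03,  4.02921200e-04, -2.24534629e-03,
        6.42860954e-04,  2.05100480e-05, -1.16969418e-03]), 'tau': array([ 3.76992597e-03, -5.97756314e+01,  1.61343914e+00, -2.81951040e+01,
        1.28376242e-02,  4.95853266e-03, -1.16996000e-05]), 'tcp_pos': array([0.29387041, 0.60707715, 0.23039874]), 'orientation': array([-1.54339512,  0.35381903, -0.35340271]), 'contact_force': array([-0.17378914,  0.24589149,  0.21860045]), 'moment': array([-0.00204548, -0.02060756,  0.00543909]), 'grip_width': 0.08541550474173525}
```

View pics/side0.png

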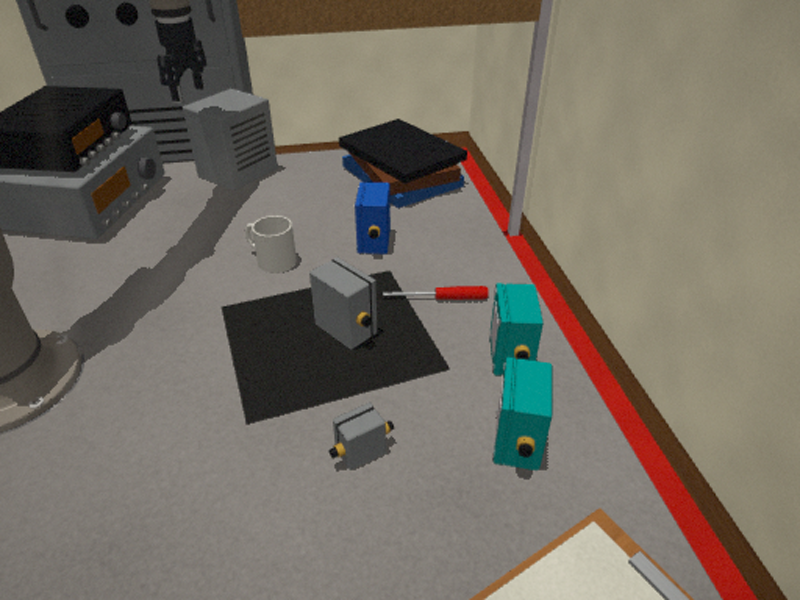

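View pics/top0.png

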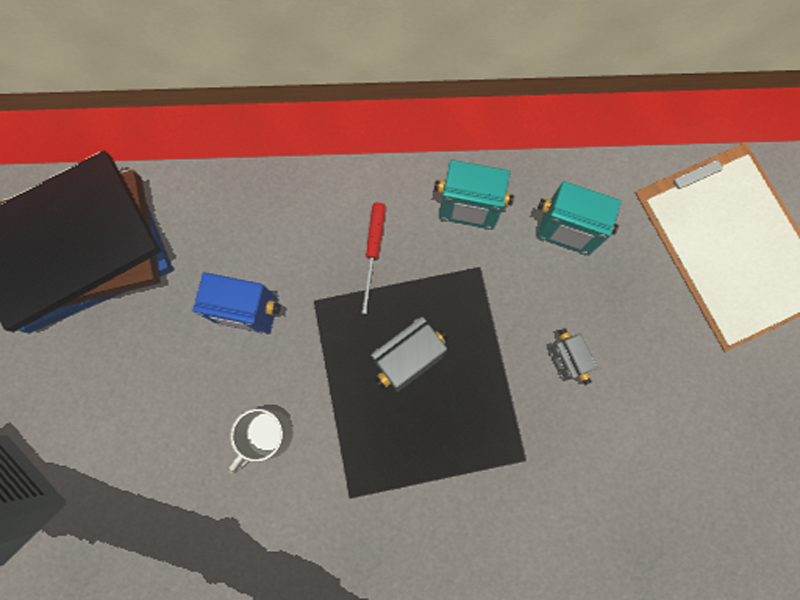

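```bash
python3 - <<'E'
import cv2,numpy as np
p=np.load("top0.npz")["pixels"][190:265,220:305,::-1]
cv2.imwrite("pics/zt.png",cv2.resize(p,None,fx=8,fy=8,interpolation=cv2.INTER_CUBIC))
p=np.load("side0.npz")["pixels"][155:235,190:260,::-1]
cv2.imwrite("pics/zs.png",cv2.resize(p,None,fx=7,fy=7,interpolation=cv2.INTER_CUBIC))
E
```

```text
(no output)
```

View pics/zt.png

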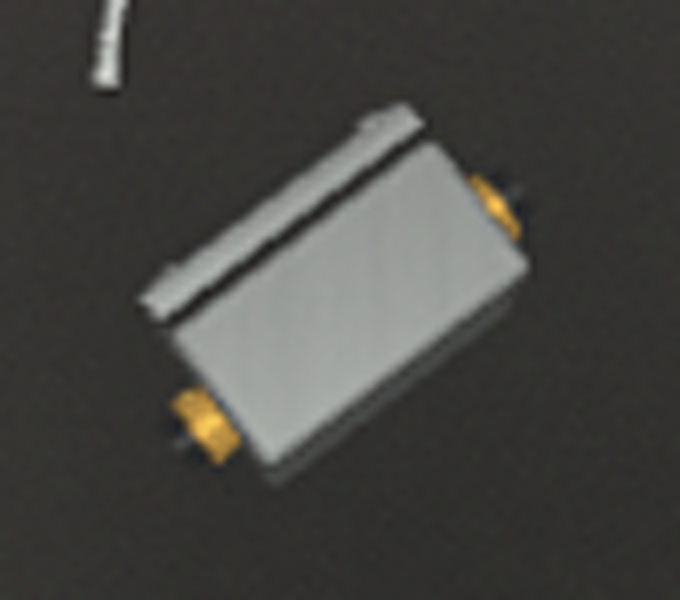

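View pics/zs.png

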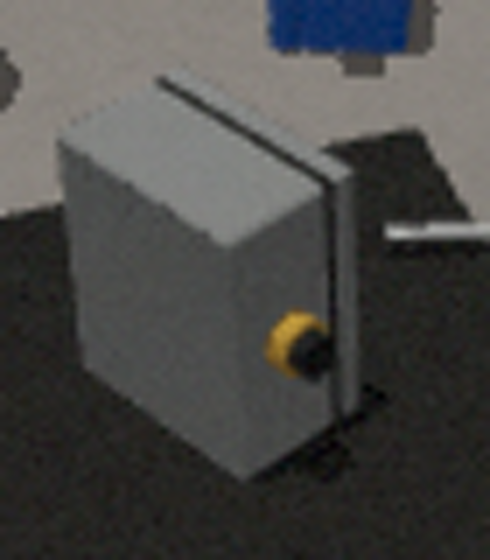

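```bash
cat >h.py <<'E'
import numpy as np
from scipy.spatial.transform import Rotation as R
def bp(f,uv,z):
    K=f["intrinsics"];Q=R.from_rotvec(f["orientation"]).as_matrix();c=f["position"]
    d=Q@np.array([(uv[0]-K[0,2])/K[0,0],-(uv[1]-K[1,2])/K[1,1],-1.])
    return c+d*(z-c[2])/d[2]
def pj(f,X):
    K=f["intrinsics"];Q=R.from_rotvec(f["orientation"]).as_matrix();p=(np.asarray(X)-f["position"])@Q
    return np.stack([K[0,0]*p[...,0]/-p[...,2]+K[0,2],K[1,1]*-p[...,1]/-p[...,2]+K[1,2]],-1)
E
python3 - <<'E'
import numpy as np
from h import *
t=np.load("top0.npz");s=np.load("side0.npz")
zt=lambda u,v:(220+u/8-.44,190+v/8-.44); zs=lambda u,v:(190+u/7-.43,155+v/7-.43)
n=["backL","backR","covR","covL"]
T=[bp(t,zt(*q),.123) for q in[(272,465),(530,265),(423,122),(140,298)]]
for a,b in zip(n,T):print("top",a,b.round(4))
for a,q in[("backL",(60,140)),("backR",(232,247)),("covR",(353,175)),("covL",(168,72))]:print("side",a,bp(s,zs(*q),.123).round(4))
for a,q in[("backLbot",(85,368)),("backRbot",(245,480)),("covRbot",(352,412))]:print("side",a,bp(s,zs(*q),.003).round(4))
T=np.array(T)[:,:2];d=np.roll(T,-1,0)-T;print(np.linalg.norm(d,axis=1))
k=512/800
for q in[(315,300),(480,268),(525,460),(350,497)]:print("mat",bp(t,(q[0]*k,q[1]*k),.003).round(3))
for nm,q,z in[("mug",(257,434),.09),("sm",(578,355),.07),("blue",(240,290),.12),("driver",(365,312),.01),("teal",(475,180),.13),("driverend",(378,205),.02)]:print(nm,bp(t,(q[0]*k,q[1]*k),z).round(3))
o=[-1.54339512,  0.35381903, -0.35340271];print(R.from_rotvec(o).as_matrix().round(3))
E
```

```text
top backL [0.5186 0.0458 0.123 ]
top backR [ 0.5754 -0.0326  0.123 ]
top covR [ 0.6194 -0.0023  0.123 ]
top covL [0.569  0.0836 0.123 ]
side backL [0.5204 0.0415 0.123 ]
side backR [ 0.577 -0.035  0.123]
side covR [ 6.262e-01 -3.000e-04  1.230e-01]
side covL [0.5651 0.0792 0.123 ]
side backLbot [0.5202 0.0483 0.003 ]
side backRbot [ 0.5766 -0.0291  0.003 ]
side covRbot [0.6234 0.0024 0.003 ]
[0.09671656 0.05341352 0.09963294 0.06300386]
mat [0.681 0.185 0.003]
mat [ 0.73  -0.106  0.003]
mat [ 0.399 -0.163  0.003]
mat [0.348 0.128 0.003]
mug [0.455 0.262 0.09 ]
sm [ 0.564 -0.247  0.07 ]
blue [0.676 0.285 0.12 ]
driver [0.656 0.098 0.01 ]
teal [ 0.842 -0.089  0.13 ]
driverend [0.846 0.071 0.02 ]
[[ 0.9   -0.001  0.436]
 [-0.436 -0.002  0.9  ]
 [ 0.    -1.    -0.002]]
```

Emit:
{"name": "send_rows", "arguments": {
  "rows": "0.0173 -0.0267 0 0 0 0.0542;0.0173 -0.0267 0 0 0 0.0542;0.0173 -0.0267 0 0 0 0.0542;0.0173 -0.0267 0 0 0 0.0542;0.0173 -0.0267 0 0 0 0.0542;0.0173 -0.0267 0 0 0 0.0542;0.0173 -0.0267 0 0 0 0.0542;0.0173 -0.0267 0 0 0 0.0542;0.0173 -0.0267 0 0 0 0.0542;0.0173 -0.0267 0 0 0 0.0542;0.0173 -0.0267 0 0 0 0.0542;0.0173 -0.0267 0 0 0 0.0542;0.0173 -0.0267 0 0 0 0.0542;0.0173 -0.0267 0 0 0 0.0542;0.0173 -0.0267 0 0 0 0.0542;0.0173 -0.0267 0 0 0 0.0542;0.0173 -0.0267 0 0 0 0.0542;0.0173 -0.0267 0 0 0 0.0542;0.0173 -0.0267 0 0 0 0.0542;0.0173 -0.0267 0 0 0 0.0542",
  "grip": 0.04
}}

```text
clock: 2.1
tcp_pos: [0.6403, 0.0724, 0.2308]
orientation: [-1.513, -0.497, 0.498]
contact_force: [0.4, -0.4, -0.0]
grip_width: 0.0399
```

```bash
python3 - <<'E'
from bench import r
from h import *
o=r.get_obs();print(o["clock"],o["tcp_pos"],o["grip_width"],o["joints"].round(2));print(R.from_rotvec(o["orientation"]).as_matrix().round(3))
import numpy as np
n=np.array([.806,.591]);print((o["tcp_pos"][:2]-[.5485,.005])@n,(o["tcp_pos"][:2]-[.5485,.005])@[-n[1],n[0]])
E
```

```text
2.1 [0.64033378 0.07239697 0.23083069] 0.039920336271296965 [-0.23  0.43  0.03  1.63 -0.01  1.08  2.01]
[[ 0.805 -0.001 -0.594]
 [ 0.594 -0.     0.805]
 [-0.001 -1.     0.   ]]
0.11384963215953645 4.8194584890637326e-05
```

Descend to z ≈ 0.102, then look.

Emit:
{"name": "send_rows", "arguments": {
  "rows": "0 0 -0.022 0 0 0;0 0 -0.022 0 0 0;0 0 -0.022 0 0 0;0 0 -0.022 0 0 0;0 0 -0.022 0 0 0;0 0 -0.019 0 0 0;0 0 0 0 0 0"
}}

```text
clock: 2.8
tcp_pos: [0.6376, 0.0733, 0.0991]
orientation: [-1.512, -0.491, 0.501]
contact_force: [-0.8, 0.3, -0.5]
grip_width: 0.0402
```

```bash
python3 - <<'E'
from bench import r
import cv2
for n,(a,b,c,d) in dict(side=(90,290,130,380),top=(130,330,180,400)).items():
    p=r.grab_frame(n)["pixels"][a:b,c:d,::-1]; cv2.imwrite(f"pics/{n}1.png",cv2.resize(p,None,fx=3,fy=2.95,interpolation=cv2.INTER_CUBIC)[:600])
E
```

```text
(no output)
```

View pics/side1.png

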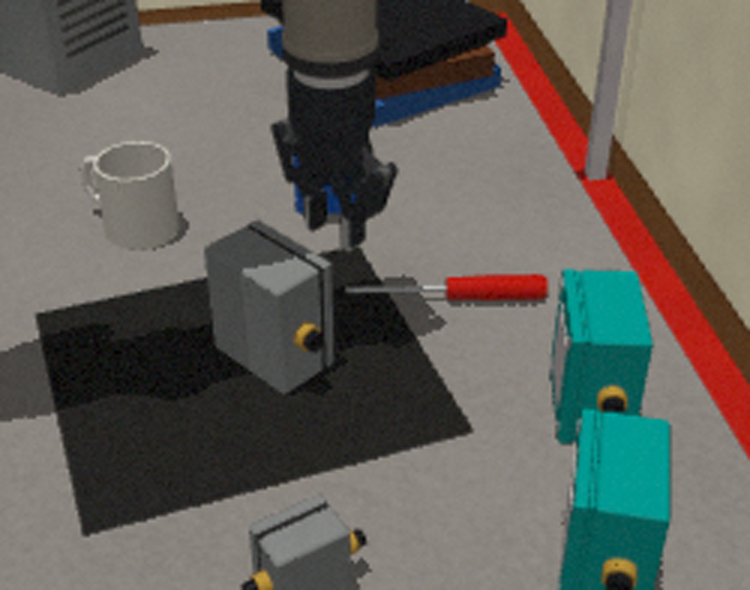

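View pics/top1.png

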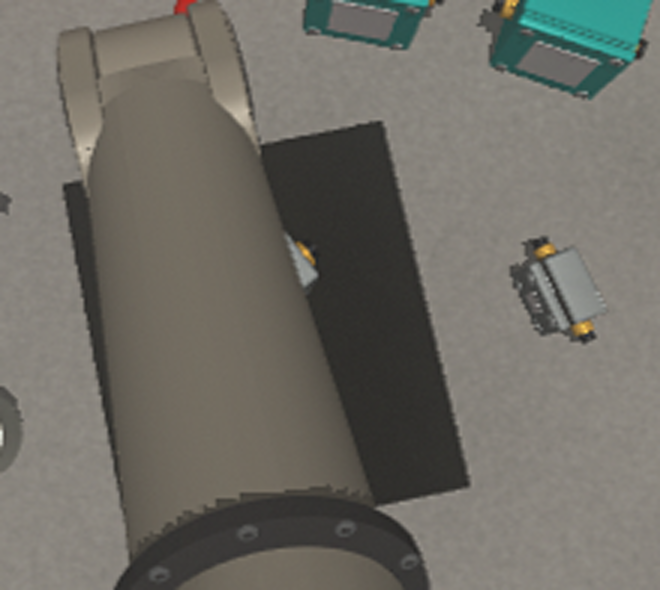

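Emit:
{"name": "send_rows", "arguments": {
  "rows": "0 0 0.004 0 0 0;-0.0032 -0.0024 0 0 0 0;-0.0032 -0.0024 0 0 0 0;-0.0032 -0.0024 0 0 0 0;-0.0032 -0.0024 0 0 0 0;-0.0032 -0.0024 0 0 0 0;-0.0032 -0.0024 0 0 0 0;-0.0032 -0.0024 0 0 0 0;-0.0032 -0.0024 0 0 0 0;-0.0032 -0.0024 0 0 0 0;-0.0032 -0.0024 0 0 0 0;-0.0032 -0.0024 0 0 0 0;-0.0032 -0.0024 0 0 0 0;-0.0032 -0.0024 0 0 0 0"
}}

```text
clock: 4.3
tcp_pos: [0.5992, 0.0429, 0.1069]
orientation: [-1.513, -0.498, 0.494]
contact_force: [2.5, 1.9, 3.6]
grip_width: 0.0402
```

```bash
python3 - <<'E'
from bench import r
import cv2
for n,(a,b,c,d) in dict(side=(90,290,130,380)).items():
    p=r.grab_frame(n)["pixels"][a:b,c:d,::-1]; cv2.imwrite(f"pics/{n}2.png",cv2.resize(p,None,fx=3,fy=2.95,interpolation=cv2.INTER_CUBIC)[:600])
E
```

```text
(no output)
```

View pics/side2.png

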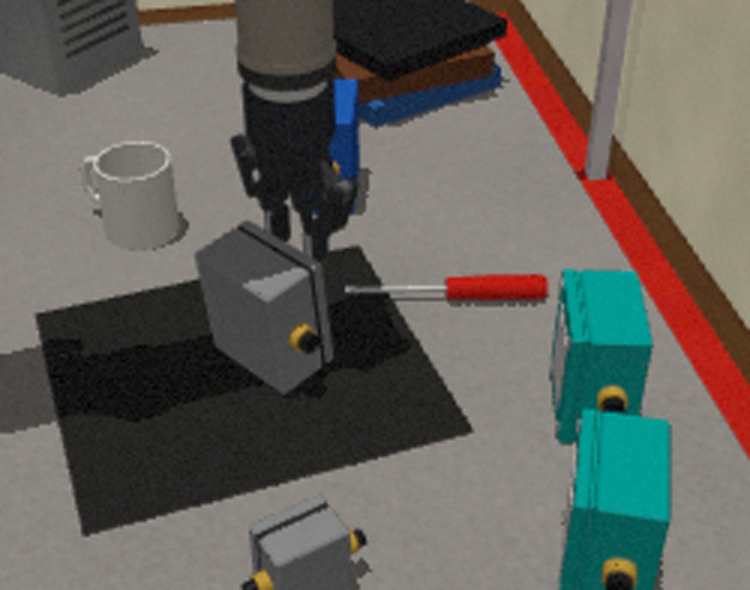

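The box tilts about its back edge (back corner still at (285,392)), no sliding. I keep pushing.

Emit:
{"name": "send_rows", "arguments": {
  "rows": "-0.0032 -0.0024 0 0 0 0;-0.0032 -0.0024 0 0 0 0;-0.0032 -0.0024 0 0 0 0;-0.0032 -0.0024 0 0 0 0;-0.0032 -0.0024 0 0 0 0;-0.0032 -0.0024 0 0 0 0"
}}

```text
clock: 4.95
tcp_pos: [0.5785, 0.0274, 0.106]
orientation: [-1.513, -0.495, 0.496]
contact_force: [1.0, 0.9, 2.1]
grip_width: 0.0399
```

```bash
python3 - <<'E'
from bench import r
import cv2
for n,(a,b,c,d) in dict(side=(90,290,130,380)).items():
    p=r.grab_frame(n)["pixels"][a:b,c:d,::-1]; cv2.imwrite(f"pics/{n}3.png",cv2.resize(p,None,fx=3,fy=2.95,interpolation=cv2.INTER_CUBIC)[:600])
E
```

```text
(no output)
```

View pics/side3.png

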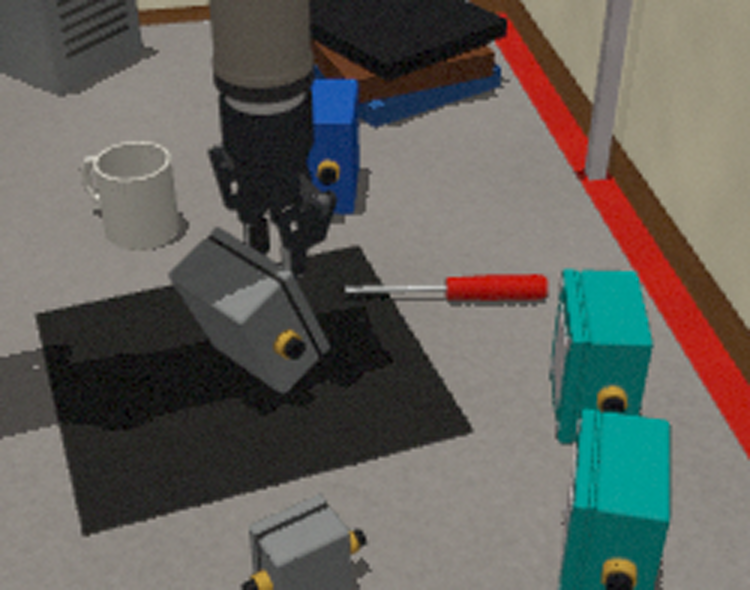

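Emit:
{"name": "send_rows", "arguments": {
  "rows": "-0.0024 -0.0018 0 0 0 0;-0.0024 -0.0018 0 0 0 0;-0.0024 -0.0018 0 0 0 0;-0.0024 -0.0018 0 0 0 0;-0.0024 -0.0018 0 0 0 0;-0.0024 -0.0018 0 0 0 0;0 0 0 0 0 0;0 0 0 0 0 0;0 0 0 0 0 0"
}}

```text
clock: 5.9
tcp_pos: [0.565, 0.0173, 0.1063]
orientation: [-1.513, -0.496, 0.496]
contact_force: [0.2, -0.5, 0.3]
grip_width: 0.0397
```

```bash
python3 - <<'E'
from bench import r
import cv2
for n,(a,b,c,d) in dict(side=(90,290,130,380)).items():
    p=r.grab_frame(n)["pixels"][a:b,c:d,::-1]; cv2.imwrite(f"pics/{n}4.png",cv2.resize(p,None,fx=3,fy=2.95,interpolation=cv2.INTER_CUBIC)[:600])
E
```

```text
(no output)
```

View pics/side4.png

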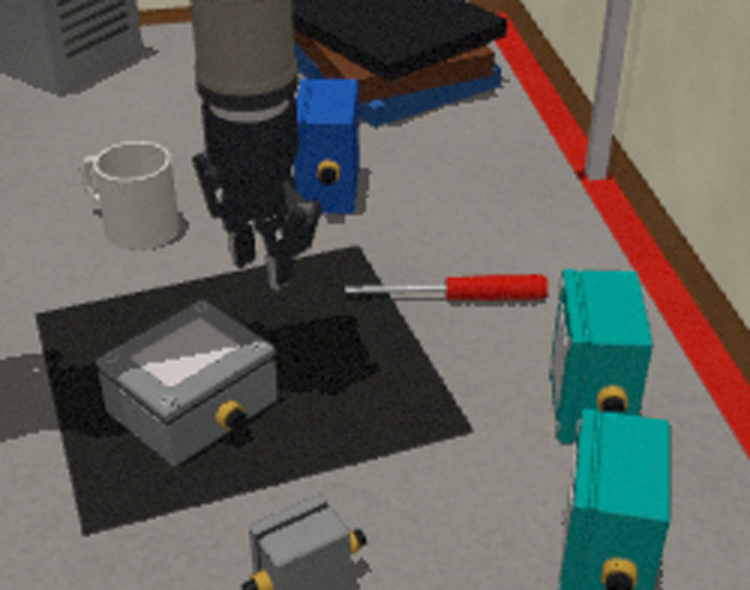

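The box lies flat on the mat, cover up (screws at (200,307), (168,400)). I retract and check again.

Emit:
{"name": "send_rows", "arguments": {
  "rows": "0 0 0.02 0 0 0;0 0 0.025 0 0 0;0 0 0.03 0 0 0;0 0 0.03 0 0 0;0 0.03 0.02 0 0 0;0 0.03 0 0 0 0;0 0.03 0 0 0 0;0 0.03 0 0 0 0;0 0.03 0 0 0 0;0 0.03 0 0 0 0;0 0.03 0 0 0 0;0 0.03 0 0 0 0;0 0 0 0 0 0;0 0 0 0 0 0;0 0 0 0 0 0"
}}

```text
clock: 7.45
tcp_pos: [0.5651, 0.2557, 0.2312]
orientation: [-1.515, -0.494, 0.495]
contact_force: [1.0, -0.0, 0.1]
grip_width: 0.04
```

```bash
python3 - <<'E'
from bench import r
from h import *
import cv2
im=[]
for n in("side","top"):
    f=r.grab_frame(n)["pixels"];cv2.imwrite(f"pics/{n}5.png",f[:,:,::-1])
    d=cv2.absdiff(f,np.load(n+"0.npz")["pixels"]).max(2);k=.64
    for nm,(a,b,c,e) in dict(side=dict(mug=(245,210,300,275),sm=(328,400,398,465)),top=dict(mug=(228,405,288,475),sm=(545,325,600,388)))[n].items():
        w=d[int(b*k):int(e*k),int(a*k):int(c*k)];print(n,nm,w.mean(),(w>60).mean())
E
```

```text
side mug 2.9636243386243386 0.004629629629629629
side sm 2.991327913279133 0.0
top mug 21.055270655270654 0.11225071225071225
top sm 5.991666666666666 0.0
```

View pics/side5.png

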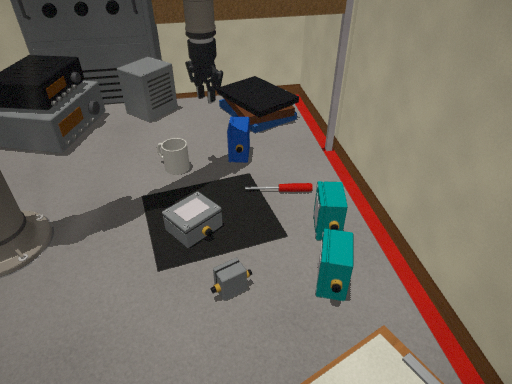

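View pics/top5.png

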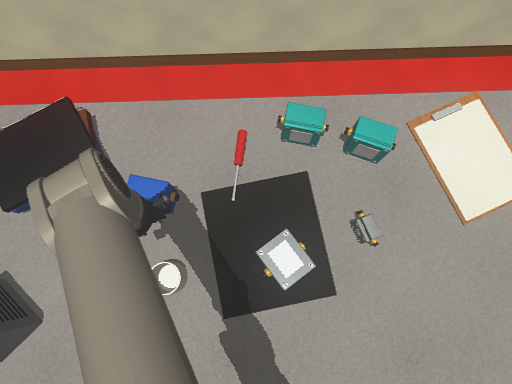

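The box lies flat on the mat, cover up, at about (286,259) in the top view. The mug and small box look unchanged; the arm only hides part of the mug in the top view.

```bash
python3 -c "
from bench import r
print(r.hand_in())"
```

```text
the job is handed in; nothing more can be done
None
```

The larger grey junction box now lies flat on the mat with its screwed cover facing up, and the job is handed in. I pushed it level near the top of the cover with the two finger tips. It pivoted on its lower back edge, with no sliding visible in the pictures, then fell onto its back.

- **Box:** the last pictures from both cameras show it flat and wholly on the mat, with the gripper well clear.
- **Bystanders:** comparing first and last pictures, the small box is unchanged in both views and the mug is unchanged in the side view. In the top view the arm hides part of the mug, so that comparison tells nothing there.
- **Limits:** the clock read 7.45 s after the last move. The forces reported at the end of each move stayed under 5 N; I did not log forces between those readings.

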